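Sweep used bottle caps off the draining board into the wash tray

TASK

Sweep the three used orange bottle caps along the draining board with your fingertips and over its open end, so that all three drop into the blue wash tray. Push them only, do not pick them up, and leave the jar, the bowl and the clean caps in the white tray where they are.

Things in the scene. Friction and masses are not known exactly. Their poses are not given: they have to be found in the camera images.
- board: Fixed raised metal draining board, 270 mm (its x) by 290 mm (its y), flat top 60 mm above the table; origin at the centre of its underside on the table, z up. Rims 8 mm wide and 8 mm high above the top run along its two x edges (at x = +-131 mm); both y ends (y = +-145 mm) are open and level, so caps can be pushed off there. The blue tray stands against one of these ends and the white tray against the other; which is which varies.
- wash_tray: Blue open tray for used caps, fixed, 220 mm (x) by 120 mm (y), 56 mm tall, walls 4 mm thick, floor about 4 mm thick; origin at the centre of its underside on the table, axes parallel to the board's. It stands 2 mm from one open end of the board, on the board's +y or -y side, its rim 4 mm lower than the board's top.
- clean_tray: White open tray for clean caps, same size and origin as the blue one, at the other open end of the board; holds two clean caps.
- cap1: Used orange screw cap lying flat on the board: 32 mm diameter, 14 mm tall, 11 to 21 g, origin at the centre of its underside
- cap2: Used orange screw cap like cap1, lying flat on the board: 32 mm diameter, 14 mm tall, 11 to 21 g, origin at the centre of its underside
- cap3: Used orange screw cap like cap1, lying flat on the board: 32 mm diameter, 14 mm tall, 11 to 21 g, origin at the centre of its underside
- clean_cap1: Clean orange cap lying in the white tray, same size as the used ones; must stay there.
- clean_cap2: Second clean orange cap lying in the white tray; must stay there.
- jar: Small amber jar with white lid, 40 mm diameter, 45 mm tall, standing loose on the board along its -x rim (the caps' lanes pass it at +x); origin at the centre of its underside.
- bowl: Small white ceramic bowl, 68 mm across, 34 mm tall, standing loose on the board along its +x rim (the caps' lanes pass it at -x); origin at the centre of its underside.

How it is judged:
By the outcome, as a careful person would: the job done as asked, in the order asked, and still so for the second after the job is handed in, with the robot touching nothing.
It also fails if it takes over 54 s, if anything falls off the work surface, if the arm or the gripper's body presses on something with over 40 N, if the wrist force passes 120 N, or if a joint passes its speed limit or range.

ROBOT

A 7-joint arm with a two-finger parallel gripper is mounted at the origin on the work surface. World frame = base frame: x ahead of the robot, y to its left, z up, the work surface at z = 0. Lengths are in mm, angles in rad, forces in N, time in s.
With the tool pointing down it reaches from about 425 to 800 mm from the base axis. Payload 8.3 kg.
Tool frame: the origin (TCP) lies midway between the tips of the shut fingers; the grasp point (between the pads) lies 19 mm behind it (manip.tcp_to_grasp is the distance from the TCP to the grasp point, in mm); y points along the fingers, z is the direction in which the jaws open and shut, and the axes are right-handed (so a half turn about y gives the same grasp; the last joint's range is limited). The gripper opens to 85 mm and grips with 20 to 120 N. Pads are 22 mm wide; open, the fingers measure 114 mm over their backs; the gripper's body (76 mm by 85 mm) begins 54 mm behind the grasp point. The pads swing forward as they close: fully open they stand 13 mm farther back than shut.
Start: joints at [-1.241, 0.383, 0.016, 1.37, -0.006, 1.388, -0.046], TCP at [239.183, 577.403, 231.279] pointing down, gripper open.
Joint ranges: [-2.95, 2.95], [-0.25, 2.06], [-1.52, 1.56], [0.18, 2.33], [-1.44, 4.58], [0.02, 2.06], [-3.01, 3.01]. Speed limits (rad/s): [2.39, 2.39, 3.01, 3.01, 3.14, 3.14, 3.14].

INTERFACE

Orientations are given as a rotation vector (axis times angle).
In Python, from bench import manip gives the robot as it stands.
- The arm moves only by the shell command python3 -m handwheel 'ROWS'. ROWS is a JSON object of lists of equal length, an entry for each row: "grip": the finger opening in cm, from 0 to 8.54; "translation": the shift along the tool's x, y, z in cm, a list of three; "twist": the turn, a rotation vector about the tool's x, y, z in rad, a list of three. A call has 1 to 10 rows; each row is the pose to reach, as a shift and turn from the pose commanded when the call began, along the tool's axes at that moment; what a row does not reach only later rows make up. A row lasts 1/10 s, in which the tool goes at most 50 mm and 8.59 degrees, less where a joint would pass 70% of its speed; a pose out of reach is approached as far as the arm can. A call with a gripper value outside its range is refused whole. The fingers move at their own pace and stop on an object; the grip force is fixed at half the most. Time passes only in rows, so rows that repeat a pose let the fingers close. It gives the time, the measured TCP pose, the force and the opening at its end, in the units of the state.
- manip.sense(): the state, without advancing time (a new reading comes with each control period).
- manip.read_camera(name): name is "scene" or "side" or "wrist"; returns a dict with "img" (400x640x3 uint8, red, green, blue), "z_map" (400x640 float32, mm along the optical axis (not along the pixel's ray), 0 where there is no reading), "mtx" (3x3 intrinsics, pixels), "extrinsics" (4x4, takes a point from world to camera coordinates). Camera axes: x right, y down, z forward; pixel columns grow to the right and rows downward; lengths in mm; the calibration is good to about 2 mm. A picture is of the moment at which its call begins.
- manip.close_job(): hands the job in, once; it reports no verdict.
The state is a dict: "clock": time; "qpos": joint angles; "qd": joint speeds; "effort": joint torques, N m; "position": TCP position; "eef_rot": TCP orientation; "force": force on the tool from outside, world axes, zero at the start; "moment": the same for the moment, N m; "gripper_width": finger opening in mm.
Only numpy, scipy, OpenCV 4.12 (cv2) and the standard library are available. Lean on these libraries where they do the work, as an engineer would, in place of code of your own. Each camera call takes 0.05 s, during which the arm holds its last target.

## Working session

There is one attempt and no reset: what is moved stays moved. The work goes in short steps, Python scripts to look and compute and a shell command to move; the robot and the scene stay as the last step left them, time stands still between calls to the robot, and variables do not carry over. Pictures are saved under pics/ and viewed, and the job is handed in when it is done.

```bash
ls; mkdir -p pics; python3 - <<'E'
from bench import manip
import cv2,numpy as np
s=manip.sense();print(s)
for n in ["scene","side","wrist"]:
    c=manip.read_camera(n);cv2.imwrite(f"pics/{n}0.png",c["img"][:,:,::-1]);np.savez(f"pics/{n}0.npz",**c)
    print(n,c["mtx"].round(1).tolist(),c["extrinsics"].round(3).tolist())
E
```

```text
pics
{'clock': 0.0, 'qpos': array([-1.24085074,  0.38427115,  0.01638077,  1.37117236, -0.00633136,
        1.38817962, -0.04649553]), 'qd': array([ 2.20791549e-05,  1.84395871e-03,  1.64233161e-03,  9.23574605e-04,
        5.62486331e-04, -1.13345105e-04, -5.09073388e-05]), 'effort': array([ 1.44500704e-03, -6.27606153e+01,  8.44836105e-01, -3.71826446e+01,
        1.63986522e-02,  1.43207505e-02, -5.01699060e-05]), 'position': array([239.02914999, 576.93997101, 230.25009186]), 'eef_rot': array([-1.55069493,  0.30851805, -0.30792107]), 'force': array([-0.05426816,  0.00823626, -0.01547314]), 'moment': array([ 0.03706508, -0.03943499,  0.01328018]), 'gripper_width': 85.51440149072101}
scene [[493.4, 0.0, 330.0], [0.0, 493.4, 203.4], [0.0, 0.0, 1.0]] [[0.465, 0.885, 0.023, -285.699], [0.496, -0.24, -0.834, -206.581], [-0.733, 0.4, -0.551, 1257.188], [0.0, 0.0, 0.0, 1.0]]
side [[388.7, 0.0, 318.4], [0.0, 388.7, 189.4], [0.0, 0.0, 1.0]] [[0.99, -0.143, 0.002, -548.842], [-0.099, -0.696, -0.711, 103.402], [0.103, 0.704, -0.703, 702.697], [0.0, 0.0, 0.0, 1.0]]
wrist [[298.2, 0.0, 317.3], [0.0, 298.2, 195.5], [0.0, 0.0, 1.0]] [[0.383, 0.924, -0.003, -624.652], [0.876, -0.362, 0.319, -41.801], [0.294, -0.124, -0.948, 381.75], [0.0, 0.0, 0.0, 1.0]]
```

View pics/scene0.png

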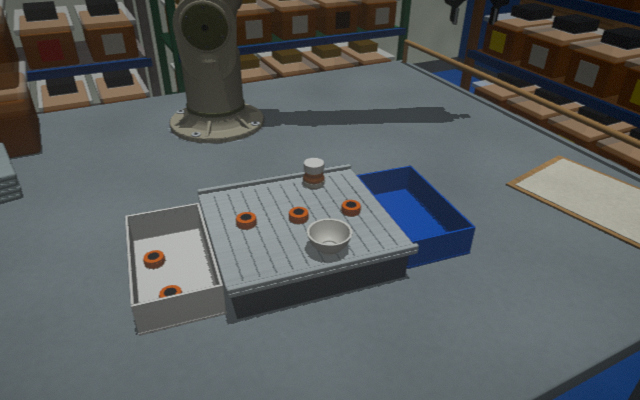

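View pics/side0.png

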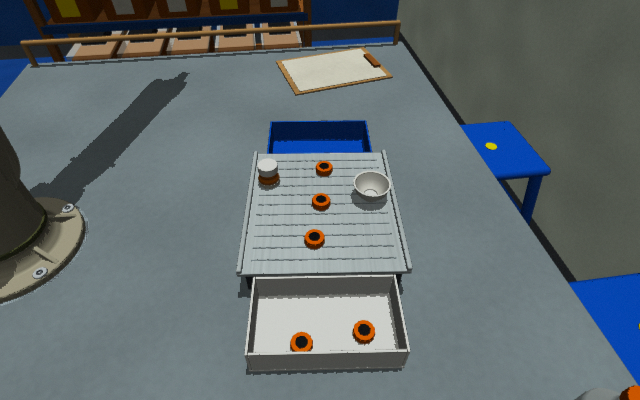

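View pics/wrist0.png

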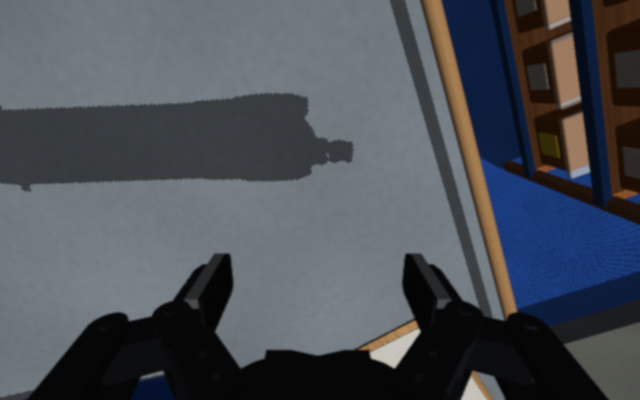

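Scene: three used caps sit on the board at (246,220), (298,214) and (351,207) in the scene view. The jar is at (314,172), the bowl at (329,237), the blue tray at +y and the white tray at -y with two clean caps.

```bash
cat > h.py <<'E'
import numpy as np,cv2
from scipy import ndimage
def ray(c,u,v,z):
    K=c["mtx"];E=c["extrinsics"];R=E[:3,:3];t=E[:3,3]
    o=-R.T@t;d=R.T@np.linalg.inv(K)@np.array([u,v,1.])
    return o+d*(z-o[2])/d[2]
def cloud(c):
    K=c["mtx"];E=c["extrinsics"];z=c["z_map"].astype(float)
    v,u=np.mgrid[:400,:640]
    P=np.stack([(u-K[0,2])/K[0,0]*z,(v-K[1,2])/K[1,1]*z,z],-1)
    W=(P-E[:3,3])@E[:3,:3]; W[z<=0]=np.nan
    return W
def comps(c,kind):
    h=cv2.cvtColor(np.ascontiguousarray(c["img"]),cv2.COLOR_RGB2HSV)
    if kind=="orange": m=cv2.inRange(h,(3,170,120),(16,255,255))
    if kind=="blue": m=cv2.inRange(h,(105,150,50),(125,255,255))
    n,l,s,ce=cv2.connectedComponentsWithStats(m)
    return [(s[i],ce[i],l==i) for i in range(1,n) if s[i][4]>25]
E
python3 - <<'E'
from h import *
for n in ["scene","side"]:
    c=np.load(f"pics/{n}0.npz");W=cloud(c);print(n)
    for s,ce,m in comps(c,"orange"):
        p=W[m];p=p[~np.isnan(p[:,0])]
        if len(p)==0: continue
        # bbox-centre via outer contour hull
        x=np.nanpercentile(p,[2,50,98],axis=0).round(0)
        print(s.tolist(),"lo",x[0],"mid",x[1],"hi",x[2],"raycentre z74",ray(c,s[0]+s[2]/2-.5,s[1]+s[3]/2-.5,67).round(0)[:2])
    Z=W[...,2];
    for lo,hi in [(57,63),(64,71),(45,58.)]:
        m=(Z>lo)&(Z<hi)&(W[...,0]>300)&(W[...,0]<900)&(abs(W[...,1])<500)
        p=W[m]; 
        r=cv2.minAreaRect(p[:,:2].astype(np.float32)); print(lo,hi,len(p),np.round(r[0]),np.round(r[1]),round(r[2],2),np.nanmedian(p[:,2]).round(1))
    m=(Z>72)&(Z<125)&(W[...,0]>300)&(W[...,0]<900)&(abs(W[...,1])<400)
    k,nn=ndimage.label(m)
    for i in range(1,nn+1):
        p=W[k==i]
        if len(p)>40: print("obj",len(p),np.percentile(p,1,axis=0).round(),np.percentile(p,99,axis=0).round())
E
```

```text
scene
[342, 200, 18, 10, 86] lo [558.  46.  72.] mid [576.  58.  73.] hi [588.  72.  75.] raycentre z74 [563.  64.]
[289, 207, 19, 11, 94] lo [539. -42.  72.] mid [557. -30.  73.] hi [568. -15.  75.] raycentre z74 [545. -25.]
[237, 212, 18, 11, 98] lo [ 516. -123.   72.] mid [ 534. -110.   73.] hi [545. -97.  75.] raycentre z74 [ 521. -107.]
[144, 251, 20, 12, 109] lo [ 477. -268.   16.] mid [ 495. -255.   17.] hi [ 506. -241.   19.] raycentre z74 [ 558. -259.]
[160, 286, 21, 11, 79] lo [ 571. -263.   15.] mid [ 580. -248.   17.] hi [ 592. -236.   19.] raycentre z74 [ 639. -253.]
57 63 14224 [557. -28.] [526. 270.] 82.92 59.4
64 71 1887 [555. -26.] [290. 274.] 83.08 66.8
45 58.0 4199 [557. -25.] [536. 270.] 82.98 54.3
obj 485 [449.  25.  73.] [484.  60. 106.]
obj 155 [558.  46.  72.] [588.  74.  75.]
obj 165 [539. -42.  72.] [568. -13.  76.]
obj 168 [ 516. -123.   72.] [545. -95.  76.]
obj 1046 [615. -52.  72.] [678.  11.  95.]
side
[299, 0, 4, 12, 36] lo [ 655. 1208.  -58.] mid [ 661. 1287.  -56.] hi [ 673. 1341.  -53.] raycentre z74 [624. 922.]
[365, 53, 14, 12, 62] lo [796. 567.  
[... 481 characters left out ...]
] hi [ 601. -236.   19.] raycentre z74 [ 576. -274.]
[291, 332, 22, 19, 210] lo [ 478. -268.   15.] mid [ 492. -255.   17.] hi [ 506. -242.   19.] raycentre z74 [ 492. -277.]
[628, 386, 12, 14, 155] lo [ 807. -420.  147.] mid [ 815. -414.  149.] hi [ 823. -408.  150.] raycentre z74 [ 880. -397.]
57 63 15039 [ 577. -143.] [344. 586.] 12.4 58.9
64 71 1495 [ 579. -141.] [346. 589.] 12.05 66.7
45 58.0 5666 [556. -28.] [536. 269.] 83.1 55.6
obj 468 [448.  23.  73.] [484.  57. 106.]
obj 112 [558.  43.  72.] [587.  72.  75.]
obj 697 [615. -54.  73.] [678.  10.  94.]
obj 150 [540. -44.  72.] [568. -15.  75.]
obj 200 [ 517. -127.   72.] [546. -97.  75.]
obj 193 [ 799. -400.   74.] [ 833. -392.  107.]
```

```bash
cat >> h.py <<'E'
from scipy.spatial.transform import Rotation as Rn
yb=np.array([np.cos(np.radians(83)),np.sin(np.radians(83)),0]);xb=np.array([yb[1],-yb[0],0]);C0=np.array([556,-27,0.])
def b2w(x,y,z): return C0+x*xb+y*yb+np.array([0,0,z])
def w2b(p): d=np.asarray(p,float)-C0; return np.array([d@xb,d@yb,d[2]]).round(1)
OFF=np.array([.15,.46,1.03])
def plan(s,targets):
    R=Rn.from_rotvec(s["eef_rot"]).as_matrix();p=s["position"]+OFF
    print("tool axes cols (board x,y,up):",[ [round(float(R[:,i]@a),3) for a in (xb,yb,[0,0,1])] for i in range(3)],"tcp board",w2b(s["position"]))
    for sg in (1,-1):
        z=sg*xb;y=np.array([0,0,-1.]);T=np.column_stack([np.cross(y,z),y,z])
        print("twist",sg,Rn.from_matrix(R.T@T).as_rotvec().round(3))
    for t in targets: print(t,"-> cm",(R.T@(b2w(*t)-p)/10).round(2))
E
python3 - <<'E'
from h import *
from bench import manip
for n,p in dict(A=(531,-110),B=(554,-29.5),C=(573,58.5),jar=(466,41),bowl=(647,-21)).items(): print(n,w2b((*p,74)))
plan(manip.sense(),[(6.5,52,150),(6.5,52,64)])
E
```

```text
A [-14.7 -85.4  74. ]
B [-1.7 -2.7 74. ]
C [ 6.5 86.9 74. ]
jar [-97.6  56.5  74. ]
bowl [89.6 17.  74. ]
tool axes cols (board x,y,up): [[0.964, -0.267, 0.0], [-0.0, -0.001, -1.0], [0.267, 0.964, -0.001]] tcp board [-388.2  561.   230.5]
twist 1 [1.0e-03 1.3e+00 1.0e-03]
twist -1 [ 1.000e-03 -1.841e+00 -1.000e-03]
(6.5, 52, 150) -> cm [ 51.64   8.21 -38.53]
(6.5, 52, 64) -> cm [ 51.64  16.81 -38.52]
```

```bash
python3 -m handwheel '{"grip":[2,2,2,2,2,2,2,2,2,2],"translation":[[2.5,0.5,-2],[6,1,-4.5],[9.7,1.5,-7.2],[13.4,2,-10],[17,2.5,-12.8],[20.7,3,-15.5],[24.4,3.5,-18.2],[28,4,-21],[31,4.5,-23.2],[33,5,-24.6]],"twist":[[0,0.1,0],[0,0.2,0],[0,0.3,0],[0,0.4,0],[0,0.5,0],[0,0.6,0],[0,0.7,0],[0,0.8,0],[0,0.9,0],[0,1.0,0]]}'; python3 - <<'E'
from h import *
from bench import manip
plan(manip.sense(),[(6.5,52,150),(6.5,52,64)])
E
```

```text
clock: 1.15
position: [451.2, 220.5, 181.2]
eef_rot: [-1.285, 1.082, -1.083]
force: [0.4, 1.3, -0.0]
gripper_width: 20.3
tool axes cols (board x,y,up): [[0.288, -0.958, 0.001], [0.0, -0.0, -1.0], [0.958, 0.288, 0.0]] tcp board [-134.2  232.8  181.2]
twist 1 [-0.     0.292  0.001]
twist -1 [ 1.000e-03 -2.849e+00  0.000e+00]
(6.5, 52, 150) -> cm [21.41  3.23  8.23]
(6.5, 52, 64) -> cm [21.41 11.83  8.23]
```

```bash
python3 -m handwheel '{"grip":[2,2,2,2,2,2,2,2,2],"translation":[[2.5,0.5,1],[6,1,2.4],[9.5,1.5,3.7],[13,2,5],[16.5,2.5,6.3],[19.5,3,7.5],[21.2,3.2,8.1],[21.2,3.2,8.1],[21.2,3.2,8.1]],"twist":[[0,0.04,0],[0,0.1,0],[0,0.15,0],[0,0.2,0],[0,0.25,0],[0,0.292,0],[0,0.292,0],[0,0.292,0],[0,0.292,0]]}'; python3 - <<'E'
from h import *
from bench import manip
plan(manip.sense(),[(6.5,52,64),(6.5,155,64)])
c=manip.read_camera("wrist");cv2.imwrite("pics/w1.png",c["img"][:,:,::-1])
c=manip.read_camera("side");cv2.imwrite("pics/s1.png",c["img"][:,:,::-1])
E
```

```text
clock: 2.05
position: [566.8, 29.7, 148.9]
eef_rot: [-1.154, 1.294, -1.293]
force: [0.8, 0.7, -0.6]
gripper_width: 20.1
tool axes cols (board x,y,up): [[0.008, -1.0, 0.0], [-0.001, -0.0, -1.0], [1.0, 0.008, -0.001]] tcp board [  3.8  57.6 148.9]
twist 1 [0.001 0.008 0.   ]
twist -1 [ 0.000e+00 -3.134e+00 -2.000e-03]
(6.5, 52, 64) -> cm [0.61 8.59 0.26]
(6.5, 155, 64) -> cm [-9.69  8.59  0.34]
```

View pics/w1.png

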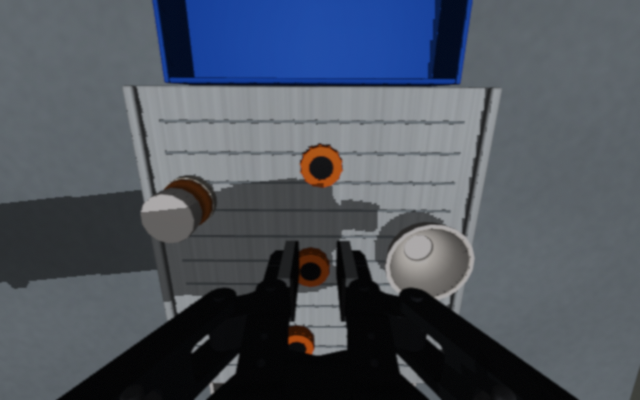

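View pics/s1.png

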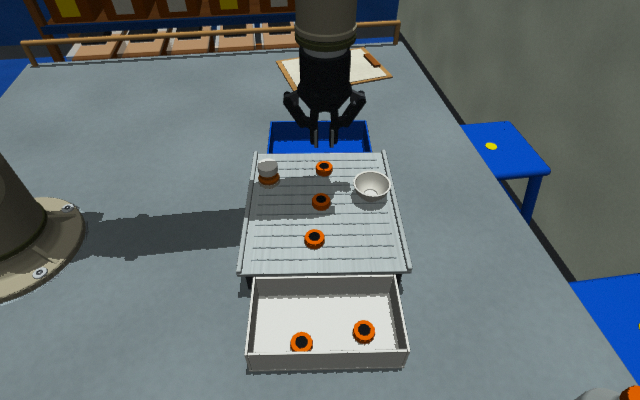

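Wrist view: cap C at (321,166) lies straight ahead of the finger gap, with the jar at (172,217) and bowl at (428,262) clear to either side. The side view agrees, so I'm descending behind cap C.

```bash
python3 -m handwheel '{"grip":[2,2,2,2,2,2],"translation":[[0.6,2.5,0.25],[0.6,5,0.25],[0.6,7,0.25],[0.6,8.3,0.25],[0.6,8.5,0.25],[0.6,8.5,0.25]],"twist":[[0,0.008,0],[0,0.008,0],[0,0.008,0],[0,0.008,0],[0,0.008,0],[0,0.008,0]]}'; python3 - <<'E'
from h import *
from bench import manip
plan(manip.sense(),[(6.5,155,64),(6.5,52,64)])
c=manip.read_camera("side");cv2.imwrite("pics/s2.png",cv2.resize(c["img"][80:280,200:440,::-1],None,fx=3,fy=3))
E
```

```text
clock: 2.75
position: [569.1, 23.9, 64.6]
eef_rot: [-1.149, 1.298, -1.298]
force: [-0.3, 0.3, -0.2]
gripper_width: 19.7
tool axes cols (board x,y,up): [[0.001, -1.0, -0.0], [0.0, 0.0, -1.0], [1.0, 0.001, 0.0]] tcp board [ 6.8 52.1 64.6]
twist 1 [-0.     0.001 -0.   ]
twist -1 [-0.   -3.14  0.  ]
(6.5, 155, 64) -> cm [-10.24   0.17  -0.02]
(6.5, 52, 64) -> cm [ 0.06  0.17 -0.03]
```

View pics/s2.png

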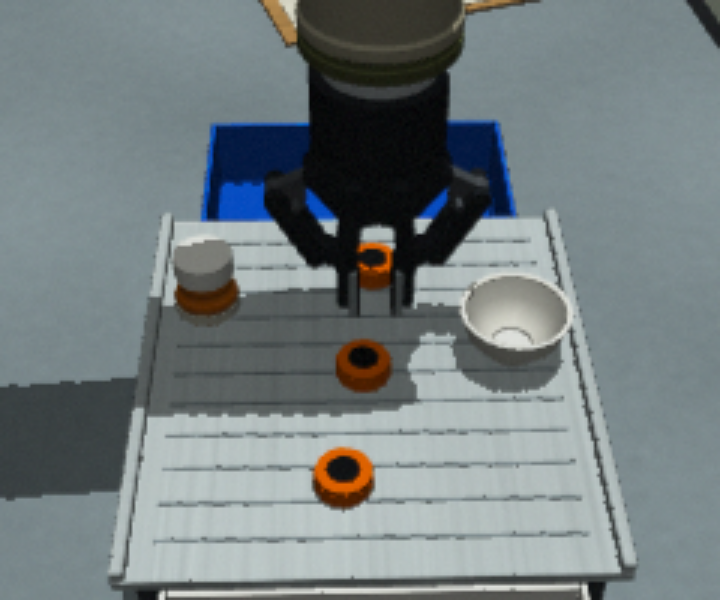

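The fingers are down between caps B and C, with C (375,262 in the crop) centred in front of them. Pushing now.

```bash
python3 -m handwheel '{"grip":[2,2,2,2,2,2,2,2,2,2],"translation":[[-0.7,0,0],[-1.7,0,0],[-2.9,0,0],[-4.1,0,0],[-5.3,0,0],[-6.5,0,0],[-7.7,0,0],[-8.9,0,0],[-9.9,0,0],[-10.3,0,0]],"twist":[[0,0,0],[0,0,0],[0,0,0],[0,0,0],[0,0,0],[0,0,0],[0,0,0],[0,0,0],[0,0,0],[0,0,0]]}'; python3 - <<'E'
from h import *
from bench import manip
plan(manip.sense(),[(6.5,155,64),(-1.7,-37,64)])
c=manip.read_camera("scene");cv2.imwrite("pics/s3.png",cv2.resize(c["img"][100:350,100:500,::-1],None,fx=2,fy=2))
E
```

```text
clock: 3.8
position: [581.5, 127.3, 64.1]
eef_rot: [-1.15, 1.298, -1.297]
force: [0.9, 0.4, 0.8]
gripper_width: 20.2
tool axes cols (board x,y,up): [[0.002, -1.0, -0.0], [-0.0, 0.0, -1.0], [1.0, 0.002, -0.0]] tcp board [  6.5 156.2  64.1]
twist 1 [ 0.     0.002 -0.   ]
twist -1 [-1.00e-03 -3.14e+00 -0.00e+00]
(6.5, 155, 64) -> cm [ 0.17  0.12 -0.01]
(-1.7, -37, 64) -> cm [19.37  0.11 -0.86]
```

View pics/s3.png

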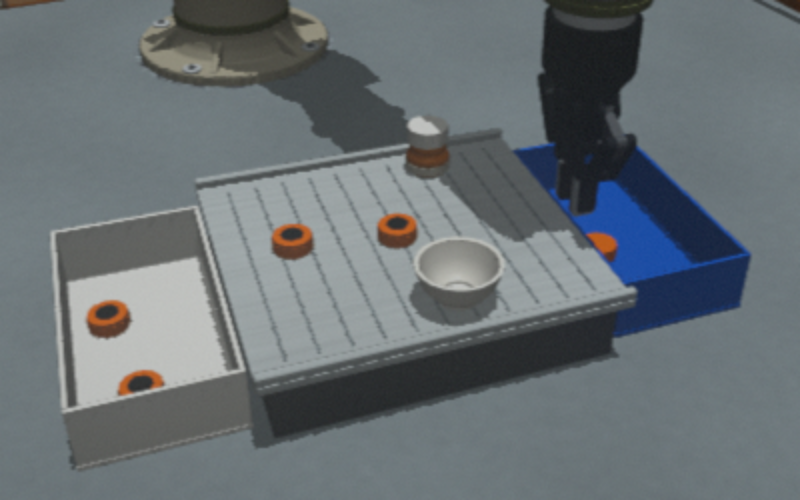

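Cap C has dropped into the blue tray (600,245 in the crop). B and A, the jar and the bowl haven't moved. I'll lift over B and come down behind it.

```bash
python3 -m handwheel '{"grip":[2,2,2,2,2,2,2,2,2,2],"translation":[[0,-2.5,0],[1,-5,-0.2],[5,-5,-0.4],[9.5,-5,-0.6],[14,-5,-0.86],[18,-5,-0.86],[19.4,-5,-0.86],[19.4,-4,-0.86],[19.4,-1.5,-0.86],[19.4,0,-0.86]],"twist":[[0,0,0],[0,0,0],[0,0,0],[0,0,0],[0,0,0],[0,0,0],[0,0,0],[0,0,0],[0,0,0],[0,0,0]]}'; python3 - <<'E'
from h import *
from bench import manip
plan(manip.sense(),[(-1.7,155,64),(-1.7,-37,64)])
c=manip.read_camera("side");cv2.imwrite("pics/s4.png",cv2.resize(c["img"][80:280,200:440,::-1],None,fx=3,fy=3))
E
```

```text
clock: 4.85
position: [548.7, -63.9, 62.1]
eef_rot: [-1.151, 1.299, -1.295]
force: [0.1, 0.2, -0.1]
gripper_width: 20.2
tool axes cols (board x,y,up): [[0.002, -1.0, -0.001], [-0.002, 0.001, -1.0], [1.0, 0.002, -0.002]] tcp board [ -2.7 -37.5  62.1]
twist 1 [ 0.002  0.002 -0.001]
twist -1 [-1.000e-03 -3.139e+00 -3.000e-03]
(-1.7, 155, 64) -> cm [-19.21  -0.07   0.13]
(-1.7, -37, 64) -> cm [-0.01 -0.09  0.09]
```

View pics/s4.png

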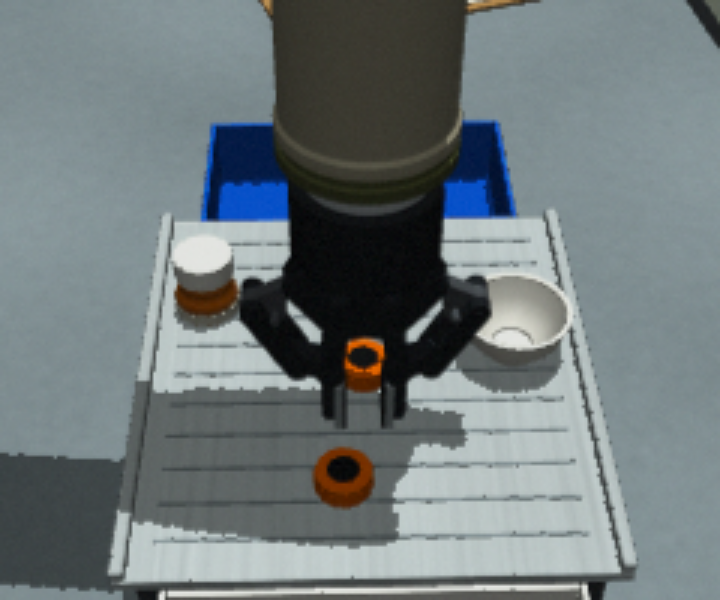

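Fingers sit behind B. Before passing the bowl I'm checking how high the knuckles are.

```bash
python3 - <<'E'
from h import *
from bench import manip
for n in ("side","scene"):
    c=manip.read_camera(n);W=cloud(c);d=W-C0;X=d@xb;Y=d@yb;Z=W[...,2]
    dark=c["img"].max(2)<70
    for lo,hi in [(25,35),(35,45),(45,55),(55,65),(65,80)]:
        m=dark&(abs(X+2.7)>lo)&(abs(X+2.7)<hi)&(abs(Y+37)<45)&(Z>72)&(Z<250)
        print(n,lo,hi,m.sum(), np.percentile(Z[m],2).round() if m.sum()>5 else None)
E
```

```text
side 25 35 711 107.0
side 35 45 477 110.0
side 45 55 287 123.0
side 55 65 178 137.0
side 65 80 15 78.0
scene 25 35 1001 146.0
scene 35 45 556 110.0
scene 45 55 118 121.0
scene 55 65 186 138.0
scene 65 80 0 None
```

The knuckles are at least 107 mm up and the bowl's rim is at 94 mm, so they clear it. Pushing B.

```bash
python3 -m handwheel '{"grip":[2,2,2,2,2,2,2,2,2,2],"translation":[[-0.7,-0.1,0.1],[-1.7,-0.1,0.1],[-2.9,-0.1,0.1],[-4.1,-0.1,0.1],[-5.3,-0.1,0.1],[-6.5,-0.1,0.1],[-7.7,-0.1,0.1],[-8.9,-0.1,0.1],[-10.1,-0.1,0.1],[-11.3,-0.1,0.1]],"twist":[[0,0,0],[0,0,0],[0,0,0],[0,0,0],[0,0,0],[0,0,0],[0,0,0],[0,0,0],[0,0,0],[0,0,0]]}'; python3 -m handwheel '{"grip":[2,2,2,2,2,2,2,2,2],"translation":[[-1.2,0,0],[-2.4,0,0],[-3.6,0,0],[-4.8,0,0],[-6,0,0],[-7.1,0,0],[-7.9,0,0],[-7.9,0,0],[-7.9,0,0]],"twist":[[0,0,0],[0,0,0],[0,0,0],[0,0,0],[0,0,0],[0,0,0],[0,0,0],[0,0,0],[0,0,0]]}'; python3 - <<'E'
from h import *
from bench import manip
plan(manip.sense(),[(-14.7,155,64),(-14.7,-120,64)])
c=manip.read_camera("scene");cv2.imwrite("pics/s5.png",cv2.resize(c["img"][100:350,100:500,::-1],None,fx=2,fy=2))
E
```

```text
clock: 6.0
position: [564.2, 47.0, 65.2]
eef_rot: [-1.149, 1.299, -1.298]
force: [-0.3, -0.8, -0.0]
gripper_width: 19.9
clock: 6.9
position: [573.7, 124.1, 65.2]
eef_rot: [-1.149, 1.298, -1.299]
force: [0.3, -0.5, 0.1]
gripper_width: 19.9
tool axes cols (board x,y,up): [[0.0, -1.0, 0.0], [-0.0, -0.0, -1.0], [1.0, 0.0, -0.0]] tcp board [ -0.9 152.2  65.2]
twist 1 [0. 0. 0.]
twist -1 [ 1.000e-03 -3.141e+00 -0.000e+00]
(-14.7, 155, 64) -> cm [-0.24  0.22 -1.39]
(-14.7, -120, 64) -> cm [27.26  0.23 -1.39]
```

View pics/s5.png

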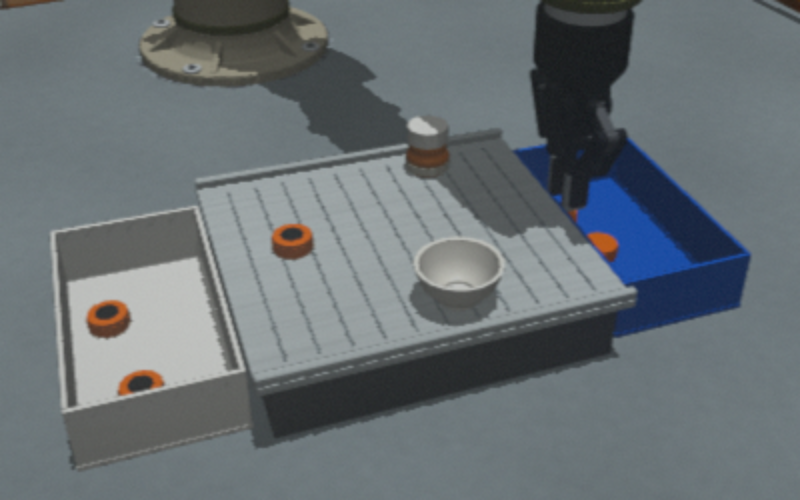

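B is at (577,212), partly hidden behind the fingers. I'll lift and move behind A, then check B there.

```bash
python3 -m handwheel '{"grip":[2,2,2,2,2,2,2,2,2,2],"translation":[[0,-2.5,0],[1,-5,-0.2],[5,-5,-0.4],[9.5,-5,-0.8],[14,-5,-1.2],[18.5,-5,-1.4],[23,-5,-1.4],[26,-5,-1.4],[27.1,-5,-1.4],[27.1,-5,-1.4]],"twist":[[0,0,0],[0,0,0],[0,0,0],[0,0,0],[0,0,0],[0,0,0],[0,0,0],[0,0,0],[0,0,0],[0,0,0]]}'; python3 - <<'E'
from h import *
from bench import manip
plan(manip.sense(),[(-14.7,155,64),(-14.7,-120,64)])
for n in ("scene","side"):
    c=manip.read_camera(n);W=cloud(c)
    y0,x0=(100,100) if n=="scene" else (90,150)
    cv2.imwrite(f"pics/{n}6.png",cv2.resize(c["img"][y0:y0+250,x0:x0+400,::-1],None,fx=2,fy=2))
    for s,ce,m in comps(c,"orange"): print(n,s.tolist(),w2b(np.nanmedian(W[m],axis=0)))
E
```

```text
clock: 7.95
position: [526.1, -145.3, 115.5]
eef_rot: [-1.147, 1.301, -1.302]
force: [0.4, 0.4, 0.3]
gripper_width: 19.8
tool axes cols (board x,y,up): [[-0.004, -1.0, 0.001], [0.0, -0.001, -1.0], [1.0, -0.004, 0.0]] tcp board [ -15.2 -121.1  115.5]
twist 1 [-0.    -0.004  0.001]
twist -1 [-1.000e-03  3.137e+00 -0.000e+00]
(-14.7, 155, 64) -> cm [-27.56   5.23  -0.07]
(-14.7, -120, 64) -> cm [-0.06  5.25  0.04]
scene [382, 196, 6, 11, 54] [-43.4 178.   32.9]
scene [236, 212, 20, 11, 107] [-11.9 -85.9  73.3]
scene [395, 217, 13, 10, 82] [  6.9 188.   17.3]
scene [144, 251, 20, 12, 113] [ -32.7 -233.3   17.1]
scene [160, 286, 21, 11, 80] [  50.9 -216.7   17.1]
side [364, 54, 16, 11, 66] [173.1 654.8  11. ]
side [307, 229, 14, 15, 101] [-13.6 -91.3  72.9]
side [353, 320, 22, 21, 225] [  57.9 -220.5   17. ]
side [290, 332, 22, 19, 225] [ -35.3 -234.8   17.1]
side [627, 386, 13, 14, 160] [ 303.9 -352.5  149.1]
```

View pics/scene6.png

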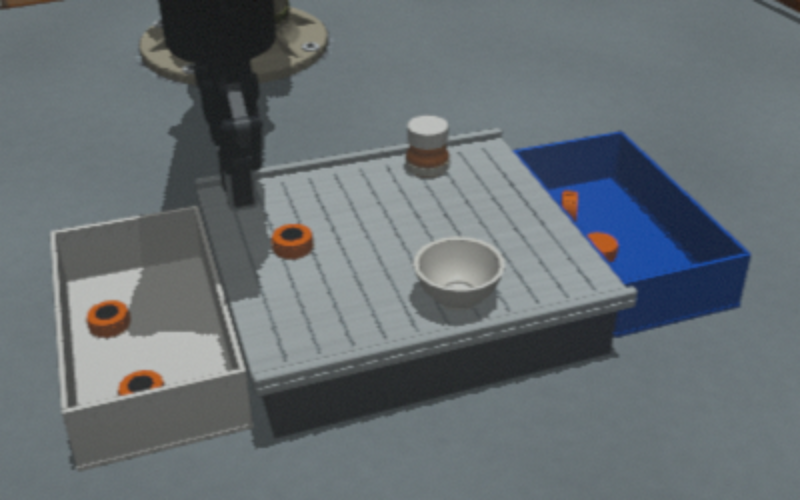

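View pics/side6.png

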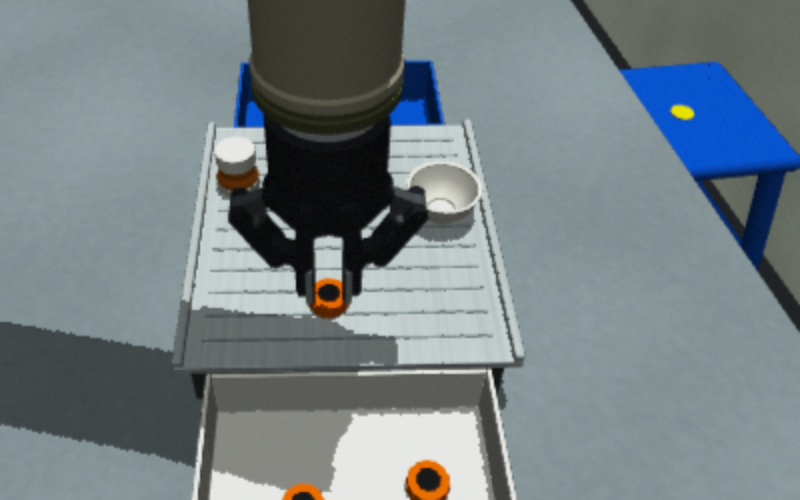

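B is in the blue tray, standing on its rim with its top at about z 33, and C lies flat. A is still in its place. Descending behind A and pushing it.

```bash
python3 -m handwheel '{"grip":[2,2,2,2,2,2,2,2,2,2],"translation":[[0,2,0],[0,4,0],[0,5.1,0],[0,5.1,0],[-1,5.1,0],[-2.2,5.1,0],[-3.4,5.1,0],[-4.6,5.1,0],[-5.8,5.1,0],[-7,5.1,0]],"twist":[[0,0,0],[0,0,0],[0,0,0],[0,0,0],[0,0,0],[0,0,0],[0,0,0],[0,0,0],[0,0,0],[0,0,0]]}'; python3 - <<'E'
from h import *
from bench import manip
plan(manip.sense(),[(-14.7,155,64)])
c=manip.read_camera("scene");cv2.imwrite("pics/s7.png",cv2.resize(c["img"][100:350,100:500,::-1],None,fx=2,fy=2))
E
```

```text
clock: 9.05
position: [535.6, -72.0, 64.5]
eef_rot: [-1.149, 1.298, -1.298]
force: [0.3, -0.7, 0.9]
gripper_width: 19.9
tool axes cols (board x,y,up): [[0.001, -1.0, -0.0], [0.0, 0.0, -1.0], [1.0, 0.001, 0.0]] tcp board [-14.8 -47.1  64.5]
twist 1 [-0.     0.001 -0.   ]
twist -1 [-0.    -3.141  0.   ]
(-14.7, 155, 64) -> cm [-2.016e+01  1.500e-01  1.000e-02]
```

View pics/s7.png

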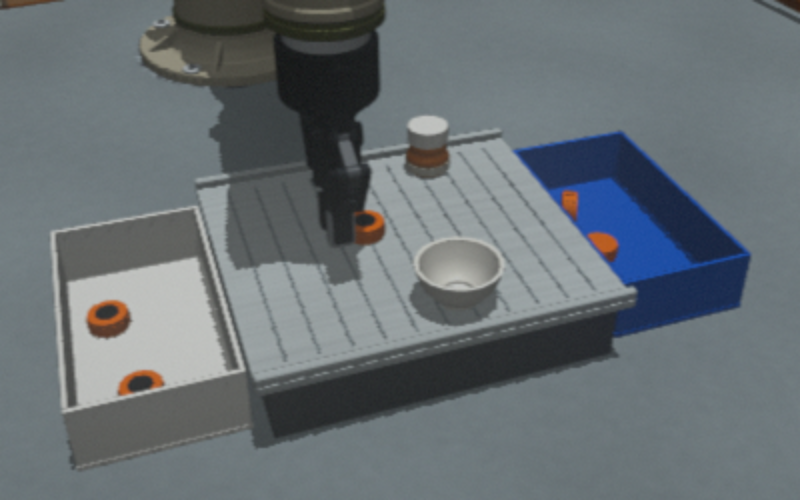

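A is riding in front of the fingers at (367,226). Continuing.

```bash
python3 -m handwheel '{"grip":[2,2,2,2,2,2,2,2,2,2],"translation":[[-1.2,0,0],[-2.4,0,0],[-3.6,0,0],[-4.8,0,0],[-6,0,0],[-7.2,0,0],[-8.4,0,0],[-9.6,0,0],[-10.8,0,0],[-12,0,0]],"twist":[[0,0,0],[0,0,0],[0,0,0],[0,0,0],[0,0,0],[0,0,0],[0,0,0],[0,0,0],[0,0,0],[0,0,0]]}'; python3 -m handwheel '{"grip":[2,2,2,2,2,2,2,2,2],"translation":[[-1.2,0,0],[-2.4,0,0],[-3.6,0,0],[-4.8,0,0],[-6,0,0],[-7.2,0,0],[-8,0,0],[-8.2,0,0],[-8.2,0,0]],"twist":[[0,0,0],[0,0,0],[0,0,0],[0,0,0],[0,0,0],[0,0,0],[0,0,0],[0,0,0],[0,0,0]]}';  python3 -m handwheel '{"grip":[2,2,2,2,2,2,2,2,2,2],"translation":[[0,-2.5,0],[0,-5,0],[0,-9,0],[1,-13,0],[3,-16,0],[5,-16,0],[7,-16,0],[9,-16,0],[10,-16,0],[10,-16,0]],"twist":[[0,0,0],[0,0,0],[0,0,0],[0,0,0],[0,0,0],[0,0,0],[0,0,0],[0,0,0],[0,0,0],[0,0,0]]}'; python3 - <<'E'
from h import *
from bench import manip
for n in ("scene","side"):
    c=manip.read_camera(n);W=cloud(c)
    y0,x0=(100,100) if n=="scene" else (90,150)
    cv2.imwrite(f"pics/{n}8.png",cv2.resize(c["img"][y0:y0+250,x0:x0+400,::-1],None,fx=2,fy=2))
    for s,ce,m in comps(c,"orange"): print(n,s.tolist(),w2b(np.nanmedian(W[m],axis=0)))
    m=(W[...,2]>72)&(W[...,2]<109)&(W[...,0]>300)&(W[...,0]<800)&(abs(W[...,1])<300)
    k,nn=ndimage.label(m)
    for i in range(1,nn+1):
        p=W[k==i]
        if len(p)>40: print("obj",len(p),np.percentile(p,1,axis=0).round(),np.percentile(p,99,axis=0).round())
E
```

```text
clock: 10.1
position: [550.0, 46.8, 64.3]
eef_rot: [-1.149, 1.299, -1.298]
force: [0.7, -0.5, 0.4]
gripper_width: 19.8
clock: 11.0
position: [559.9, 127.3, 64.2]
eef_rot: [-1.15, 1.298, -1.298]
force: [-0.1, -0.9, -0.0]
gripper_width: 20.1
clock: 12.0
position: [547.6, 25.6, 224.5]
eef_rot: [-1.147, 1.301, -1.301]
force: [-0.5, -0.1, 0.0]
gripper_width: 19.9
scene [380, 191, 7, 11, 63] [-59.4 182.9  32.1]
scene [388, 208, 20, 19, 126] [  0.2 184.3  17.8]
scene [144, 251, 19, 12, 107] [ -33.1 -233.9   17.3]
scene [160, 286, 21, 11, 77] [  50.7 -216.    17.2]
obj 483 [450.  25.  72.] [484.  60. 106.]
obj 1047 [614. -51.  73.] [678.  11.  95.]
side [365, 54, 14, 11, 64] [173.6 655.6  10.5]
side [283, 149, 13, 4, 39] [-65.1 184.   33.1]
side [353, 320, 22, 21, 219] [  57.9 -220.1   17.1]
side [290, 332, 23, 19, 214] [ -35.2 -234.8   17.3]
side [627, 386, 13, 14, 160] [ 304.1 -352.6  148.9]
obj 467 [448.  22.  73.] [484.  57. 105.]
obj 697 [615. -54.  72.] [678.   9.  94.]
```

View pics/scene8.png

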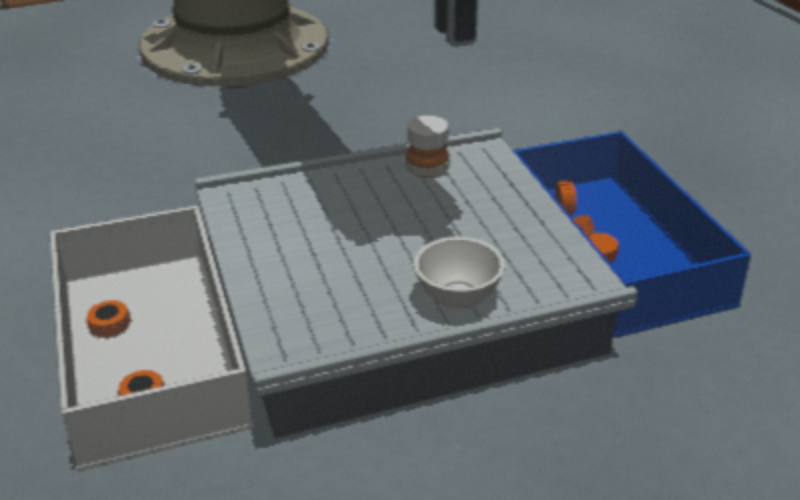

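View pics/side8.png

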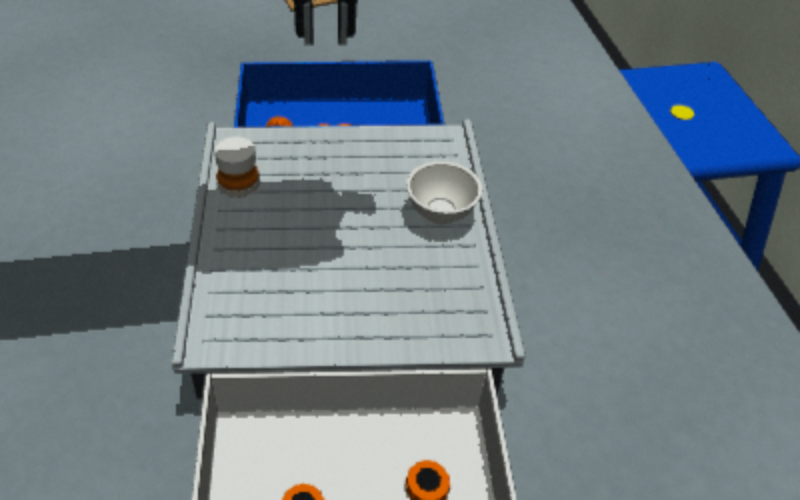

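All three used caps are in the blue tray, at (567,195), (585,225) and (603,245). The board is clear of caps, and the jar, bowl and clean caps are where they started. I'll let it settle briefly, then hand in.

```bash
python3 -m handwheel '{"grip":[2,2,2,2,2],"translation":[[0,0,0],[0,0,0],[0,0,0],[0,0,0],[0,0,0]],"twist":[[0,0,0],[0,0,0],[0,0,0],[0,0,0],[0,0,0]]}'; python3 - <<'E'
from h import *
from bench import manip
c=manip.read_camera("scene");W=cloud(c)
for s,ce,m in comps(c,"orange"): print(s.tolist(),w2b(np.nanmedian(W[m],axis=0)))
print(manip.close_job())
E
```

```text
clock: 12.6
position: [547.8, 28.1, 224.3]
eef_rot: [-1.149, 1.298, -1.298]
force: [-0.9, -0.1, 0.2]
gripper_width: 20.0
[380, 191, 7, 11, 64] [-60.7 183.   31.9]
[388, 208, 20, 19, 126] [  0.6 184.2  17.8]
[144, 251, 19, 12, 106] [ -33.2 -234.3   17.3]
[160, 286, 21, 11, 80] [  51.1 -216.2   17.4]
the job is handed in; nothing more can be done
None
```

All three used caps are in the blue wash tray. I pushed them off the open end one at a time, nearest first, with the fingers held 20 mm apart. I handed the job in at about 12.7 s of the 54 s allowed.

- **Caps in the tray:** The last pictures show three caps in the blue tray and none on the board. One stands on its edge, and it rolled about 16 mm inside the tray when the third cap landed. It had all but stopped when I handed in. The colour mask merged the other two caps into one blob, so I counted them by eye.
- **Everything else:** The jar, bowl and clean caps measure within 1–2 mm of where they started.
- **Arm:** The wrist force stayed around 1 N at every reading. The gripper finished about 120 mm above everything, touching nothing.

No check failed.

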